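# Put the cordless lamps on charge

## Robot

A 6-joint arm with a two-finger parallel gripper is mounted at the origin on the work surface; the furniture and walls round the work are solid. World frame = base frame: x ahead of the robot, y to its left, z up, the work surface at z = 0. Lengths are in m, angles in rad, forces in N, time in s.
With the tool pointing down it reaches from about 0.35 to 0.85 m from the base axis. Payload 8.1 kg.
Tool frame: the origin (TCP) lies at the very end of the fingers, on their centre line; the grasp point (between the pads) lies 19 mm behind it (tcp_to_grasp is the distance from the TCP to the grasp point, in m); z points along the fingers, y is the line along which they close (so a half turn about z gives the same grasp; the last joint's range is limited). The gripper opens to 85 mm and grips with 20 to 120 N. Pads are 22 mm wide; open, the fingers measure 114 mm over their backs; the gripper's body (76 mm by 85 mm) begins 54 mm behind the grasp point. The pads swing forward as they close: fully open they stand 13 mm farther back than shut.
Start: joints at [1.129, 0.13, 1.488, -0, 1.523, -0.085], TCP at [0.21, 0.562, 0.231] pointing down, gripper open.
Joint ranges: [-2.96, 2.96], [-0.89, 2.26], [0.02, 2.5], [-1.34, 4.48], [0, 2.73], [-2.66, 2.66]. Speed limits (rad/s): [2.39, 2.39, 2.79, 3.14, 3.14, 3.14].

## Interface

Orientations are given as a unit quaternion [x, y, z, w].
In Python, from bench import * gives the robot as it stands. Calls block until the motion is done:
- goto(position, orientation): joint-space move of the TCP to a pose.
- line_to(position, rot=None, speed=0.15): straight line of the TCP; rot=None keeps the orientation; speed is the mean speed in m/s.
- move_joints(angles): joint-space move.
- command_gripper(opening, squeeze=None): opening from 0.0 (shut) to 1.0 (fully open); squeeze is the grip in N (None keeps the last); returns when the fingers have stopped.
- sleep(seconds).
- inverse_kinematics(position, orientation): joint angles nearest the present ones, or None.
- read_camera(name): name is "side" or "top"; returns a dict with "img" (420x560x3 uint8, red, green, blue), "depth" (420x560 float32, m along the optical axis (not along the pixel's ray), 0 where there is no reading), "fx", "fy", "cx", "cy" (pixels), "R" (3x3) and "t" (3): a world point X has camera coordinates R X + t. Camera axes: x right, y down, z forward; pixel columns grow to the right and rows downward; lengths in m; the calibration is good to about 2 mm. A picture is of the moment at which its call begins.
A pose or a line that the arm cannot do raises IKError and nothing moves.
- sign_off(): hands the job in; it is judged then, once.
Readings, each from a call of its own:
- current_t(): time.
- current_joint_positions(): joint angles.
- current_qd(): joint speeds.
- current_joint_torque(): joint torques, N m.
- current_ee_pos(): TCP position.
- current_tool_rot(): TCP orientation.
- current_force(): force on the tool from outside, world axes, zero at the start.
- current_wrist_torque(): the same for the moment, N m.
- current_gripper_width(): opening from 0.0 (shut) to 1.0 (fully open).
- current_grip_force(): force on a finger pad.
Only numpy, scipy, OpenCV 4.12 (cv2) and the standard library are available. Lean on these libraries where they do the work, as an engineer would, in place of code of your own. Each camera call takes 0.05 s, during which the arm holds its last target. There are 200 camera calls.

## Task

Put the cordless lamps on charge: raise each lying lamp by its globe end while the edge of its base stays down on the bench as the pivot, and only once it is upright carry it over and stand it in the middle of a charging pad of its own. On the dock's control box swing the hasp up off its staple, open the lid right up, turn the charge knob so that its white pointer line meets the orange mark, then shut the lid and put the hasp back down over the staple.

Things in the scene. Friction and masses are not known exactly. Their poses are not given: they have to be found in the camera images.
- lamp_a: cordless lamp, black (may be absent): square weighted base 56 x 56 x 16 mm, stem 14 mm thick, white globe 40 mm across; 150 mm tall, about 0.4 kg, nearly all in the base. Origin on the stem's axis, 65 mm from the base's underside and from the globe's centre. x axis from base to globe (up when it stands). At the start it lies on the bench on a side of its base and its globe
- lamp_a_foot (a point): centre of the underside of lamp_a's base
- lamp_a_globe (a point): centre of lamp_a's globe (radius 20 mm), 130 mm from the underside of the base
- lamp_b: cordless lamp, green (may be absent): square weighted base 56 x 56 x 16 mm, stem 14 mm thick, white globe 40 mm across; 150 mm tall, about 0.4 kg, nearly all in the base. Origin on the stem's axis, 65 mm from the base's underside and from the globe's centre. x axis from base to globe (up when it stands). At the start it lies on the bench on a side of its base and its globe
- lamp_b_foot (a point): centre of the underside of lamp_b's base
- lamp_b_globe (a point): centre of lamp_b's globe (radius 20 mm), 130 mm from the underside of the base
- lamp_c: cordless lamp, blue (may be absent): square weighted base 56 x 56 x 16 mm, stem 14 mm thick, white globe 40 mm across; 150 mm tall, about 0.4 kg, nearly all in the base. Origin on the stem's axis, 65 mm from the base's underside and from the globe's centre. x axis from base to globe (up when it stands). At the start it lies on the bench on a side of its base and its globe
- lamp_c_foot (a point): centre of the underside of lamp_c's base
- lamp_c_globe (a point): centre of lamp_c's globe (radius 20 mm), 130 mm from the underside of the base
- dock: charging dock, fixed: an aluminium plate 300 (x) x 112 (y) x 12 mm, middle at x = 10, y = 105 mm, with three pads in a row along x; right of it (y = -125 to 45 mm) a grey control box 150 (x) x 170 (y) x 98 mm with hinged lid. Origin on the bench; x away from the robot, y left. Box front at x = -105 mm, rim 94 mm high, walls 4 mm; inside, the face plate lies 53 mm above the bench
- pad_0 (a point): centre of a round charging pad (79 mm across, flush with the plate's top, 12 mm above the bench; 90 mm from the next pad), nearest the robot
- pad_1 (a point): centre of a round charging pad (79 mm across, flush with the plate's top, 12 mm above the bench; 90 mm from the next pad), the middle one
- pad_2 (a point): centre of a round charging pad (79 mm across, flush with the plate's top, 12 mm above the bench; 90 mm from the next pad), farthest from the robot
- lid (a joint): hinge of the control box's lid along the box's rear upper edge, rad: 0 shut, grows as the front edge is lifted and swung up and away from the robot, stop at 1.85; stiff, stays where it is left (about 7 N at the pull tab moves it). While the hasp is over the staple the lid cannot rise
- lid_hinge (a point): middle of the lid's hinge line (parallel to the dock's y axis), 94 mm above the bench
- lid_tab (a point): grip point on the lid's black pull tab: a tongue 24 mm wide (y) and 6 mm thick that stands 38 mm out from the lid's front edge, left of its middle, 38 mm left of the hinge's middle; the point is 24 mm out from the edge and moves with the lid (177 mm from the hinge line, 3 mm above it when shut)
- hasp (a joint): steel hasp strap hinged at the lid's front edge, right of its middle, axis parallel to the dock's y, rad: 0 hanging down over the staple on the box's front, grows as its lower end swings out toward the robot and up, 1.57 level, stop at 2.5 lying back above the lid; stays where it is left (light friction, under 1 N)
- hasp_hinge (a point): hinge axis of the hasp (on the lid, moves with it), 97 mm above the bench with the lid shut
- hasp_lip (a point): grip point: middle of the polished rolled edge of the hasp's lip, a round bead 30 mm wide (along y) and 8 mm thick, 35 mm below and 25.5 mm in front of the hinge axis when shut. Pinched lightly by its two ends it turns between the fingers as the hasp swings; strap and lip behind it are 22 and 20 mm wide
- knob (a joint): charge knob inside the control box, upright axis, rad: 0 at its lower left stop, grows clockwise seen from above, stop at 2.7; friction 0.03 N m, stays where it is left
- knob_grip (a point): on the knob's axis, 25 mm above the face plate: height to grip its bar handle, 40 x 13 mm, from 9 to 34 mm above the face plate; the x axis here is the way the knob's white pointer line points (along the bar)
- pointer (a point): point 40 mm from the knob's axis in the direction of its white pointer line; turns with the knob
- mark (a point): orange mark on the scale, 40 mm from the knob's axis at the same height as the pointer point; where it stands differs from day to day, 0.9 to 1.5 rad clockwise of the knob's zero; its x axis points from the knob's axis outward through the mark; fixed

How it is judged:
By the outcome, as a careful person would: the job done as asked, in the order asked, and still so for the second after the job is handed in, with the robot touching nothing.
Of lamp_a, lamp_b, lamp_c only 2 to 3 are there at a start; the rules pass over those that are not, and their reading is None.
At some moment in a run one of lamp_a, lamp_b, lamp_c may be knocked a few centimetres aside while the robot is not near it.
It also fails if it takes over 210 s, if anything falls off the work surface, if the arm or the gripper's body presses on something with over 40 N, if the wrist force passes 120 N, or if a joint passes its speed limit or range.

## Working session

There is one attempt and no reset: what is moved stays moved. The work goes in short steps, each a Python script; the robot and the scene stay as the last script left them, time stands still between calls to the robot, and variables do not carry over. Pictures are saved under pics/ and viewed, at most 16 in all, crops included, and the job is handed in when it is done.

```bash
ls; mkdir -p pics
python3 - <<'E'
from bench import *
import cv2,numpy as np,pickle
for n in("top","side"):
    c=read_camera(n); cv2.imwrite(f"pics/{n}0.png",cv2.resize(c["img"][:,:,::-1],(784,588),interpolation=cv2.INTER_CUBIC)); pickle.dump(c,open(f"{n}0.pkl","wb"))
    print(n,c["fx"],c["cx"],c["cy"],(-c["R"].T@c["t"]).round(3),c["R"].round(3).tolist())
print(current_t(),current_ee_pos(),current_tool_rot())
E
```

```text
pics
top 499.0309544968391 277.8292227652053 211.50092069275192 [0.431 0.035 1.493] [[0.028, -1.0, -0.01], [-0.997, -0.027, -0.072], [0.072, 0.012, -0.997]]
side 389.5395656751024 279.6147759624462 208.39602196464685 [ 0.279 -1.014  0.642] [[0.97, -0.244, 0.001], [-0.106, -0.424, -0.899], [0.22, 0.872, -0.437]]
0.1 [0.20932527 0.56175261 0.23032551] [ 1.77444350e-01  9.84130463e-01 -8.30046965e-04 -2.11860054e-04]
```

View pics/top0.png

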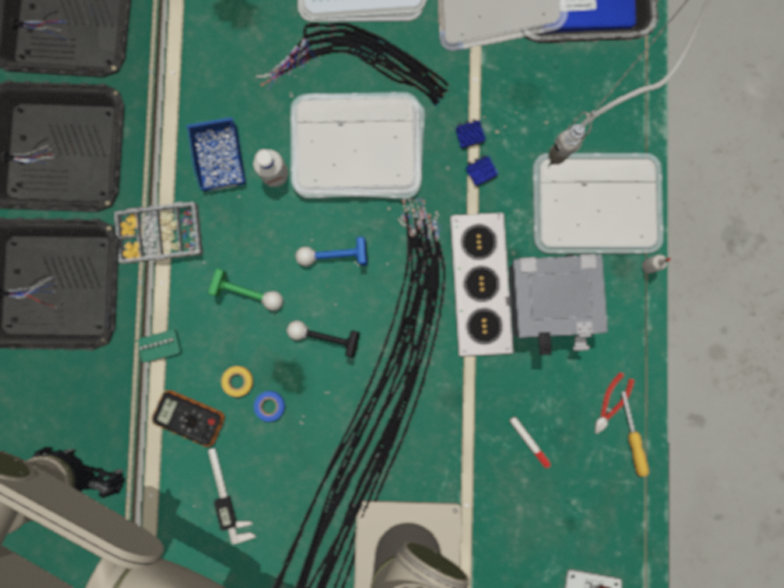

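View pics/side0.png

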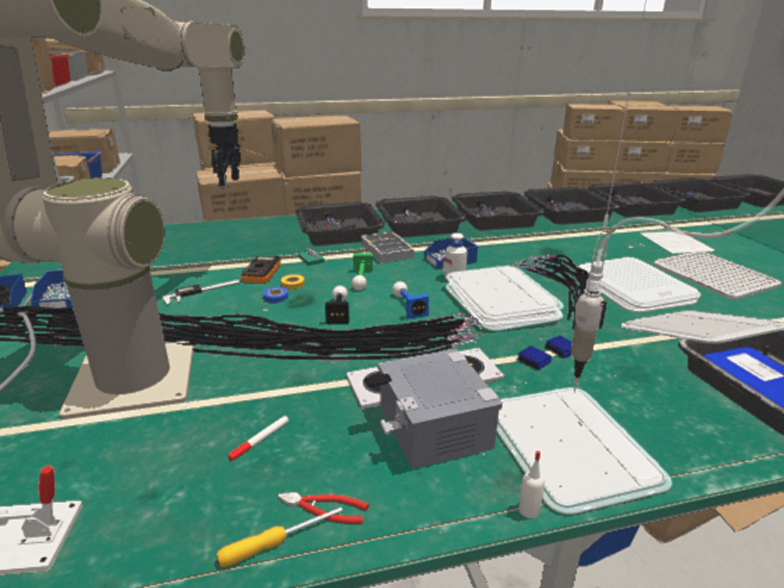

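Top view (784 px scale): the three lamps lie with globes at blue (306,256), green (272,300) and black (297,330), bases at (362,251), (216,283) and (352,342). The pads are at (480,242), (483,284) and (485,326). The box covers (515–605, 255–335), with the tab at (545,343) and the hasp lip at about (582,343). The side view confirms all three lamps and the shut box with its hasp down.

```bash
cat > h.py <<'E'
import numpy as np, cv2
from scipy.spatial.transform import Rotation as Ro
def ray(c,uv,z):
    o=-c["R"].T@c["t"]; d=c["R"].T@np.array([(uv[0]-c["cx"])/c["fx"],(uv[1]-c["cy"])/c["fy"],1])
    return o+d*(z-o[2])/d[2]
def proj(c,X):
    p=c["R"]@np.asarray(X)+c["t"]; return np.array([c["fx"]*p[0]/p[2]+c["cx"],c["fy"]*p[1]/p[2]+c["cy"]])
def blobs(m):
    n,l,s,ce=cv2.connectedComponentsWithStats(m.astype(np.uint8)); return [(s[i],ce[i],l==i) for i in range(1,n)]
def cmask(c,col):
    h,s,v=[x.astype(int) for x in cv2.split(cv2.cvtColor(c["img"],cv2.COLOR_RGB2HSV))]
    return {"blue":(h>95)&(h<125)&(s>140)&(v>100),"green":(h>45)&(h<75)&(s>150)&(v>110),"black":v<60,"white":(s<70)&(v>150)}[col]
def lamps(c,guess):
    """guess: colour -> approx globe xy; returns colour -> globe xyz, unit dir base->globe"""
    out={}; W=blobs(cmask(c,"white"))
    for k,g in guess.items():
        best=[b for b in W if 80<b[0][4]<230 and np.hypot(*(ray(c,b[1],.02)[:2]-g))<.09]
        cand=[]
        for b in best:
            G=ray(c,b[1],.02)
            for q in blobs(cmask(c,k)):
                if q[0][4]<60 or q[0][4]>700: continue
                B=ray(c,q[1],.028); d=np.hypot(*(B-G)[:2])
                if .04<d<.14: cand.append((abs(d-.1),G,B,b[0][4],q[0][4]))
        if cand:
            _,G,B,a1,a2=min(cand,key=lambda t:t[0]); d=(G-B)[:2]; out[k]=(G,d/np.hypot(*d),a1,a2,np.hypot(*d))
    return out
E
python3 - <<'E'
from h import *; import pickle
c=pickle.load(open("top0.pkl","rb"))
P=lambda u,v,z:ray(c,(u/1.4,v/1.4),z)
g={"blue":P(306,256,.02)[:2],"green":P(272,300,.02)[:2],"black":P(297,330,.02)[:2]}
for k,v in lamps(c,g).items(): print(k,v[0].round(3),v[1].round(3),v[2:])
h=cv2.cvtColor(c["img"],cv2.COLOR_RGB2HSV)
for u,v in [(285,294),(335,337),(352,345),(335,255),(362,251),(216,283),(240,290),(306,256),(480,242)]: print((u,v),h[int(v/1.4),int(u/1.4)],end=' ')
print()
for b in blobs(cv2.cvtColor(c["img"],cv2.COLOR_RGB2GRAY)<70):
    X=ray(c,b[1],.012)
    if 200<b[0][4]<1200 and -.25<X[1]<-.1: print(b[0],X.round(4))
# box region crop enlarged
x,y=350,160; cv2.imwrite("pics/crop.png",cv2.resize(c["img"][y:y+110,x:x+100,::-1],None,fx=5.4,fy=5.4,interpolation=cv2.INTER_CUBIC))
s=pickle.load(open("side0.pkl","rb"))
x,y=230,240; cv2.imwrite("pics/crops.png",cv2.resize(s["img"][y:y+100,x:x+135,::-1],None,fx=5.9,fy=5.9,interpolation=cv2.INTER_CUBIC))
E
```

```text
blue [0.621 0.234 0.02 ] [-0.089  0.996] (np.int32(120), np.int32(280), np.float64(0.09125789498601311))
black [0.462 0.247 0.02 ] [0.235 0.972] (np.int32(122), np.int32(237), np.float64(0.09564776126259547))
(285, 294) [ 80 140 120] (335, 337) [ 79 113  79] (352, 345) [150   5  54] (335, 255) [108 173 155] (362, 251) [107 151 191] (216, 283) [ 67 127 163] (240, 290) [ 67 129 160] (306, 256) [ 35   7 214] (480, 242) [ 20 124 144] 
[326  87  21  21 309] [ 0.8925 -0.1109  0.012 ]
[332 111  23  22 308] [ 0.8133 -0.1381  0.012 ]
[331 162  22  21 323] [ 0.6608 -0.1349  0.012 ]
[333 192  22  21 333] [ 0.5711 -0.1421  0.012 ]
[335 222  22  22 339] [ 0.4811 -0.1496  0.012 ]
```

View pics/crop.png

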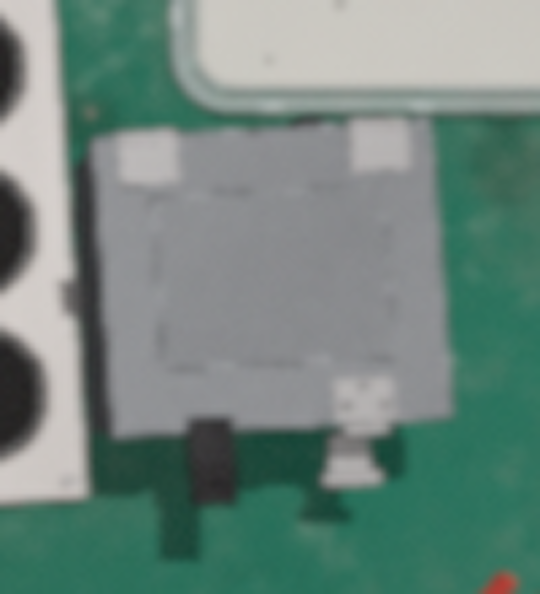

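View pics/crops.png

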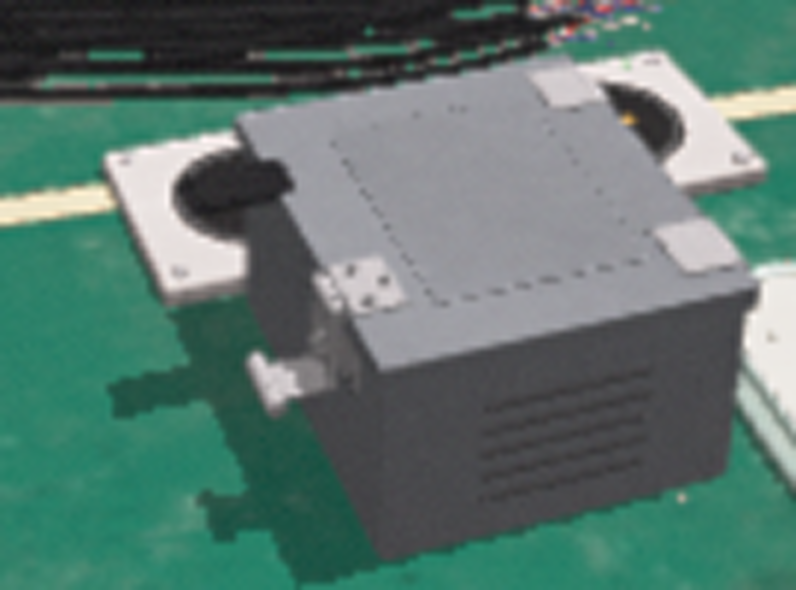

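The top crop shows the tab at (212,460) and the bead at (353,480). The side crop shows the hasp hanging over the staple, with the bead at about (265,385).

```bash
sed -i 's/"green":[^,]*/"green":(h>50)\&(h<74)\&(s>90)\&(v>135)/' h.py
cat >> h.py <<'E'
p0,p1,p2=[np.array(p) for p in((.4811,-.1496),(.5711,-.1421),(.6608,-.1349))]
yaw=np.arctan2(*(p2-p0)[::-1]); RD=Ro.from_euler("z",yaw).as_matrix()
O=np.append(p1,0)-RD@[.01,.105,0]
D=lambda x,y,z:O+RD@np.array([x,y,z])   # dock -> world
def down(psi,tilt=0):
    """tool down; closing line (tool y) at world azimuth psi (x axis at psi-90 deg flipped); tilt about tool y"""
    y=np.array([np.cos(psi),np.sin(psi),0]); z=np.array([0,0,-1.]); x=np.cross(y,z)
    return (Ro.from_matrix(np.c_[x,y,z])*Ro.from_euler("y",tilt))
E
python3 - <<'E'
from h import *; import pickle
c=pickle.load(open("top0.pkl","rb")); s=pickle.load(open("side0.pkl","rb"))
P=lambda u,v,z:ray(c,(u/1.4,v/1.4),z)
g={"green":P(272,300,.02)[:2],"blue":[.62,.23],"black":[.46,.247]}
for k,v in lamps(c,g).items(): print(k,v[0].round(3),v[1].round(3),v[2:])
print(yaw,O)
dd=lambda X:(RD.T@(X-O)).round(4)
cr=lambda u,v,z:dd(ray(c,(u/5.4+350,v/5.4+160),z))
print("lip",cr(353,480,.062),"tab tip",cr(212,500,.097),"box FL",cr(112,438,.098),"FR",cr(453,415,.098),"RL",cr(92,140,.098),"RR",cr(432,118,.098))
for n,X in(("lip",D(-.13,-.077,.062)),("FR",D(-.105,-.125,.098))): print(n,(proj(s,X)-[230,240])*5.9)
E
python3 - <<'E'
from bench import *
from h import *
for psi in (np.pi/2+yaw,-np.pi/2+yaw):
    for t in(-.5,0,.5): print(psi,t,down(psi,t).apply([0,0,1]).round(2),inverse_kinematics(D(-.13,-.077,.062),down(psi,t).as_quat()))
E
```

```text
green [0.524 0.302 0.02 ] [-0.279 -0.96 ] (np.int32(125), np.int32(89), np.float64(0.12475586580954276))
blue [0.621 0.234 0.02 ] [-0.089  0.996] (np.int32(120), np.int32(280), np.float64(0.09125789498601311))
black [0.462 0.247 0.02 ] [0.235 0.972] (np.int32(122), np.int32(237), np.float64(0.09564776126259547))
0.08162126622187856 [ 0.56969401 -0.24756574  0.        ]
lip [-0.1387 -0.084   0.062 ] tab tip [-0.1445 -0.0017  0.097 ] box FL [-0.11    0.0477  0.098 ] FR [-0.1075 -0.1283  0.098 ] RL [0.0449 0.0477 0.098 ] RR [ 0.0468 -0.1291  0.098 ]
lip [280.57089554 375.1315069 ]
FR [387.96269211 364.25751024]
1.652417593016775 -0.5 [ 0.48  0.04 -0.88] None
1.652417593016775 0 [ 0.  0. -1.] [-7.35525626e-01  1.65741191e-01  1.77058903e+00 -4.44089210e-16
  1.20526244e+00 -2.38794322e+00]
1.652417593016775 0.5 [-0.48 -0.04 -0.88] [-0.5501729   0.56610632  1.35439268 -0.28765612  1.63362712 -2.16029531]
-1.489175060573018 -0.5 [-0.48 -0.04 -0.88] [-0.5501729   0.56610632  1.35439268 -0.28765612  1.63362712  0.98129734]
-1.489175060573018 0 [ 0.  0. -1.] [-7.35525626e-01  1.65741191e-01  1.77058903e+00 -4.44089210e-16
  1.20526244e+00  7.53649435e-01]
-1.489175060573018 0.5 [ 0.48  0.04 -0.88] [-1.02475262 -0.07255836  2.11021895  0.55782421  0.94376041  0.16777883]
```

```bash
cat >> h.py <<'E'
from bench import *
def hover(xyz,psis,**k):
    q=current_joint_positions(); best=None
    for p in psis:
        r=down(p).as_quat(); j=inverse_kinematics(xyz,r)
        if j is not None and (best is None or abs(j[5])<best[0]): best=(abs(j[5]),r,p)
    goto(xyz,best[1]); return best[2]
def raise_lamp(G,d):
    d3=np.append(d,0); a=np.arctan2(d[1],d[0]); dz=np.array([0,0,-.017])
    command_gripper(.85)
    psi=hover(G+[0,0,.13],(a+np.pi/2,a-np.pi/2))
    line_to(G+dz,speed=.12); command_gripper(0,20)
    print("grip",current_gripper_width()*85,current_grip_force())
    P=G-.1317*d3; P[2]=0
    for th in np.radians(np.r_[0:91:9]):
        line_to(P+d3*(.130*np.cos(th)-.028*np.sin(th))+[0,0,.130*np.sin(th)+.028*np.cos(th)]+dz,speed=.1)
    sleep(.3); print("up F",np.round(current_force(),1),current_gripper_width()*85,current_t())
    return P-.028*d3,psi
def snap(n,f):
    c=read_camera(n); cv2.imwrite(f,cv2.resize(c["img"][:,:,::-1],(784,588))); return c
E
python3 - <<'E'
from h import *
c=read_camera("top"); L=lamps(c,{"black":[.46,.247]})["black"]; print(L)
P,psi=raise_lamp(L[0],L[1]); print(P,psi)
c=read_camera("side"); u=proj(c,P+[0,0,.08]).astype(int); print(u)
im=c["img"][u[1]-55:u[1]+55,u[0]-70:u[0]+70,::-1]; cv2.imwrite("pics/b1.png",cv2.resize(im,None,fx=4.5,fy=4.5))
E
```

```text
(array([0.46238703, 0.24733643, 0.02      ]), array([0.23433919, 0.9721549 ]), np.int32(122), np.int32(239), np.float64(0.09584911740031113))
grip 38.02500781092324 19.754780530929565
up F [ 1.9 -1.1  4.1] 38.27172134094416 7.8667
[0.42496306 0.09208329 0.        ] -0.2365387701519337
[238 214]
```

View pics/b1.png

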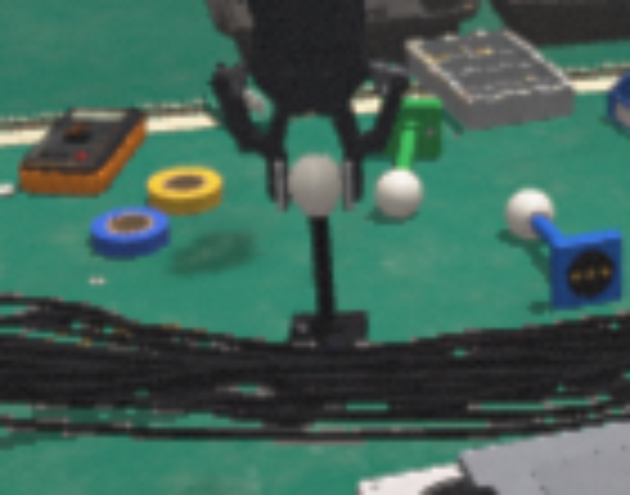

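The black lamp stands upright in the gripper, globe at (315,183) and base at (330,325). I'll release it so it settles, regrip it and carry it to pad_0.

```bash
cat >> h.py <<'E'
def carry(psi,pad):
    command_gripper(.62); sleep(.5); command_gripper(0,30); sleep(.2)
    p=np.array(current_ee_pos()); z0=.113
    print("regrip F",np.round(current_force(),1))
    line_to([*p[:2],z0+.09],speed=.12)
    k=np.round((psi-yaw)/(np.pi/2))*np.pi/2+yaw; r=down(k).as_quat()
    try: line_to([*pad,z0+.09],rot=r,speed=.22)
    except IKError as e: print(e); goto([*pad,z0+.09],r)
    sleep(.2); line_to([*pad,z0+.013],speed=.07); sleep(.2)
    print("down F",np.round(current_force(),1)); command_gripper(.68); sleep(.3)
    line_to([*pad,z0+.12],speed=.2); print(current_t())
E
python3 - <<'E'
from h import *
carry(-0.2365387701519337,p0)
c=read_camera("side"); u=proj(c,[*p1,.05]).astype(int)
a=c["img"][u[1]-65:u[1]+35,u[0]-70:u[0]+70,::-1]
# clear the top view, then look
line_to([.45,.1,.3],speed=.25); c=read_camera("top"); u=proj(c,[*p1,.05]).astype(int)
b=c["img"][u[1]-50:u[1]+50,u[0]-70:u[0]+70,::-1]; cv2.imwrite("pics/c1.png",cv2.resize(np.hstack([a,b]),None,fx=2.8,fy=2.8,interpolation=cv2.INTER_CUBIC))
for q in blobs(cmask(c,"white")):
    X=ray(c,q[1],.142)
    if 90<q[0][4]<300: print("white",X.round(3),q[0][4],ray(c,q[1],.142)[:2]-p0)
for k,v in lamps(c,{"blue":[.62,.234],"green":[.524,.302]}).items(): print(k,v[0].round(3),v[1].round(3),v[2:])
E
```

```text
regrip F [ 0.9 -0.4  2.9]
down F [-0.6  1.  -4.4]
14.3167
white [ 0.961 -0.652  0.142] 154 [ 0.48005018 -0.50243785]
white [0.793 0.301 0.142] 212 [0.31161207 0.45025083]
white [0.642 0.489 0.142] 242 [0.16068246 0.63819509]
white [0.646 0.524 0.142] 125 [0.16452667 0.67389737]
white [ 0.675 -0.694  0.142] 102 [ 0.19348638 -0.54417636]
white [0.605 0.218 0.142] 113 [0.12392171 0.36756443]
white [ 0.607 -0.332  0.142] 104 [ 0.12611341 -0.18266824]
white [ 0.597 -0.217  0.142] 120 [ 0.11611931 -0.06714502]
white [0.516 0.28  0.142] 116 [0.03501624 0.42957577]
white [ 0.479 -0.326  0.142] 109 [-0.0023603 -0.1759774]
white [ 0.271 -0.215  0.142] 134 [-0.21050308 -0.06516889]
white [0.183 0.37  0.142] 169 [-0.29790674  0.51990868]
white [0.065 0.322 0.142] 100 [-0.41627659  0.47208385]
blue [0.621 0.234 0.02 ] [-0.095  0.995] (np.int32(113), np.int32(275), np.float64(0.09140932741748284))
green [0.524 0.302 0.02 ] [-0.279 -0.96 ] (np.int32(116), np.int32(79), np.float64(0.1245972515240954))
```

View pics/c1.png

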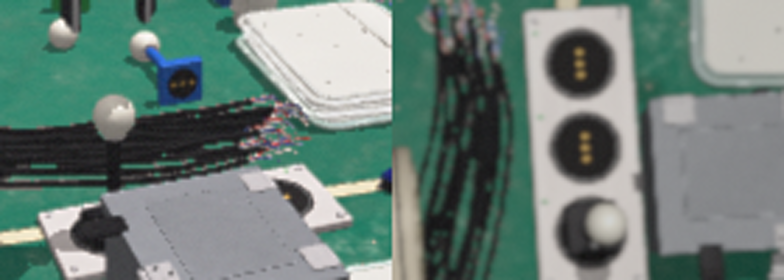

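The side half shows the black lamp upright on pad_0 at (113,120–190). In the top half its globe is at (605,222) and its base covers the pad at (590,230). Next I'll measure its centring from depth and do the blue lamp.

```bash
cat >> h.py <<'E'
def globe(c,xy,z=.142,r=.05):
    """centre of a standing globe from depth: points of its cap near xy"""
    v,u=np.nonzero(c["depth"]>0); d=c["depth"][v,u]
    X=(np.c_[(u-c["cx"])/c["fx"]*d,(v-c["cy"])/c["fy"]*d,d]-c["t"])@c["R"]
    m=(np.hypot(*(X[:,:2]-xy).T)<r)&(abs(X[:,2]-z-.008)<.014)
    if m.sum()<20: return None
    X=X[m]; A=np.c_[2*X,np.ones(len(X))]; return np.r_[X.mean(0),m.sum()],ray(c,np.median(np.c_[u,v][m],axis=0),z)
E
python3 - <<'E'
from h import *
c=read_camera("top"); print("black",globe(c,p0),p0)
L=lamps(c,{"blue":[.62,.234]})["blue"]; print(L)
P,psi=raise_lamp(L[0],L[1])
c=read_camera("side"); u=proj(c,P+[0,0,.07]).astype(int)
cv2.imwrite("pics/b2.png",cv2.resize(c["img"][u[1]-45:u[1]+45,u[0]-50:u[0]+50,::-1],None,fx=4,fy=4))
open("psi","w").write(repr(psi))
E
```

```text
black (array([ 4.84919476e-01, -1.46263991e-01,  1.54194601e-01,  1.60000000e+02]), array([ 0.48661504, -0.14758314,  0.142     ])) [ 0.4811 -0.1496]
(array([0.6207003 , 0.23449143, 0.02      ]), array([-0.09467838,  0.99550791]), np.int32(113), np.int32(275), np.float64(0.09145962887139536))
grip 38.164640230851354 19.78180468082428
up F [-0.5 -0.3  0.4] 38.54326982560686 22.8833
```

View pics/b2.png

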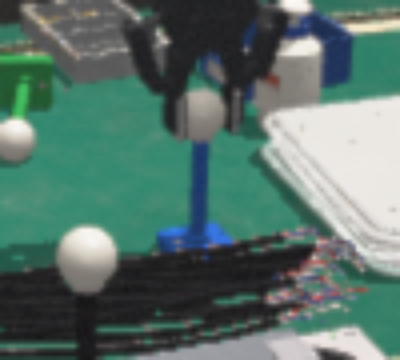

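The blue lamp is upright in the gripper: globe (203,115), base (195,240). Black is within about 5 mm of its pad centre. I'll carry blue to pad_1, then raise green.

```bash
sed -i 's/z0+.013\]/z0+.0117]/' h.py
python3 - <<'E'
from h import *
carry(float(open("psi").read().replace("np.float64(","").rstrip(")")),p1)
line_to([.57,.02,.3],speed=.25)
c=read_camera("top"); print("black",globe(c,p0),"blue",globe(c,p1),p1)
L=lamps(c,{"green":[.524,.302]})["green"]; print(L)
P,psi=raise_lamp(L[0],L[1])
c=read_camera("side"); u=proj(c,P+[0,0,.07]).astype(int); v=proj(c,[*p1,.08]).astype(int)
cv2.imwrite("pics/b3.png",cv2.resize(np.hstack([c["img"][w[1]-45:w[1]+45,w[0]-50:w[0]+50,::-1] for w in(u,v)]),None,fx=3.5,fy=3.5))
open("psi","w").write(str(float(psi)))
E
```

```text
regrip F [-0.9  0.4  3.5]
down F [-1.1  1.   1.2]
29.2667
black (array([ 4.84947239e-01, -1.46267600e-01,  1.54585165e-01,  1.65000000e+02]), array([ 0.48661504, -0.14758314,  0.142     ])) blue (array([ 5.69187698e-01, -1.37487745e-01,  1.54612878e-01,  1.65000000e+02]), array([ 0.57055153, -0.13796958,  0.142     ])) [ 0.5711 -0.1421]
(array([0.52393748, 0.30244152, 0.02      ]), array([-0.28069011, -0.95979845]), np.int32(112), np.int32(76), np.float64(0.12407335549899731))
grip 38.45394630097955 19.751693308353424
up F [-0.3 -0.7 -1.3] 38.694873642497114 37.5833
```

View pics/b3.png

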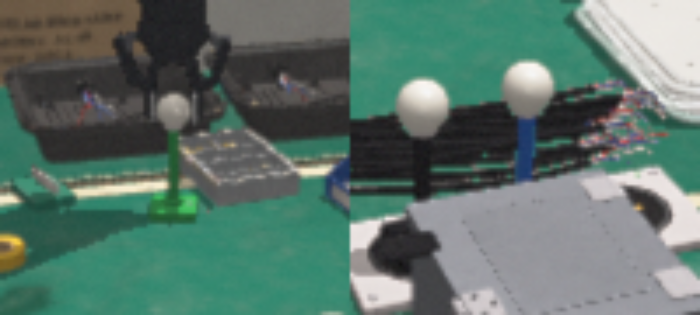

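Green is upright at (172,112)–(172,208) in the left panel, and black and blue stand on their pads in the right panel. Carrying green to pad_2.

Run:
```python
from h import *
carry(float(open("psi").read()),p2)
line_to([.6,.05,.3],speed=.25)
c=read_camera("top"); s=read_camera("side")
for n,p in(("black",p0),("blue",p1),("green",p2)):
    g=globe(c,p); h=globe(s,p); print(n,(g[0][:2]-p).round(4),g[0][3],(g[1][:2]-p).round(4), None if h is None else (h[1][:2]-p).round(4))
a=[]
for im,p in((c,[*p1,.05]),(s,[*p1,.08])):
    u=proj(im,p).astype(int); a.append(im["img"][u[1]-50:u[1]+50,u[0]-50:u[0]+50,::-1])
cv2.imwrite("pics/d.png",cv2.resize(np.hstack(a),None,fx=4,fy=4,interpolation=cv2.INTER_CUBIC))
```

```text
regrip F [-2.   0.4  1.8]
down F [-0.7  0.7  1.3]
45.65
black [0.004  0.0033] 164.0 [0.0055 0.002 ] [0.0032 0.007 ]
blue [-0.0018  0.0045] 163.0 [-0.0005  0.0041] [-0.0012  0.0095]
green [-0.004 -0.005] 166.0 [-0.0024 -0.0069] [-0.0033 -0.0017]
```

View pics/d.png

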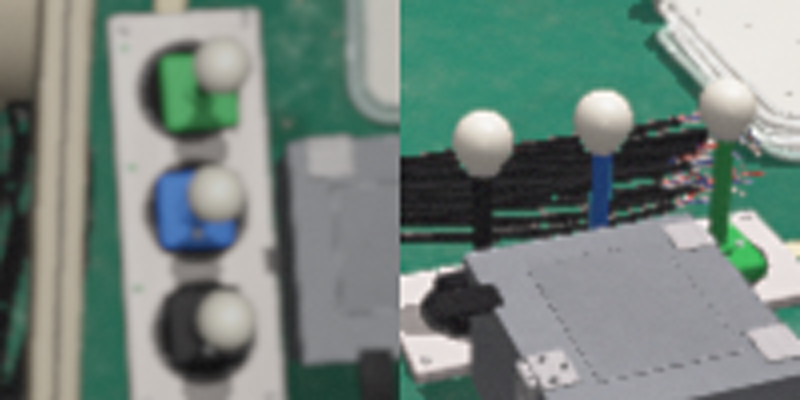

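All three stand on their pads, but green is offset about 6 mm and the others 4–5 mm. I'll regrip each with the fingers turned 90° and centre it.

Run:
```python
from h import *
c=read_camera("top")
E={}
for n,p in(("g",p2),("b",p1),("k",p0)):
    g=globe(c,p); E[n]=(g[0][:2]+g[1][:2])/2-p
for n,p in(("g",p2),("b",p1),("k",p0)):
    e=E[n]; r=down(-np.pi/2+yaw).as_quat(); z=.113+.0117
    command_gripper(.72); goto([*(p+e),.26],r); line_to([*(p+e),z],speed=.15)
    command_gripper(0,30); line_to([*(p+e),z+.008],speed=.05); line_to([*p,z+.008],speed=.03); sleep(.2)
    line_to([*p,z],speed=.03); sleep(.1); print(n,e.round(4),np.round(current_force(),1)); command_gripper(.72); sleep(.2); line_to([*p,.26],speed=.2)
line_to([.48,.05,.3],speed=.25)
c=read_camera("top")
for p in(p2,p1,p0): g=globe(c,p); print(((g[0][:2]+g[1][:2])/2-p).round(4),g[0][2:])
print(current_t())
```

```text
g [-0.0033 -0.0059] [-1.  -0.5  5.8]
b [-0.0011  0.0044] [ 0.6 -4.6  6. ]
k [0.0047 0.0027] [ 2.2 -5.2  5.1]
[-0.0007 -0.0004] [1.54335587e-01 1.65000000e+02]
[-0.0287  0.0234] [  0.15557311 107.        ]
[0.0005 0.0005] [1.54080991e-01 1.76000000e+02]
62.8583
```

Run:
```python
from h import *
line_to([.4,.15,.3],speed=.25)
c=read_camera("top"); s=read_camera("side")
for p in(p2,p1,p0): g=globe(c,p,r=.06); print(((g[0][:2]+g[1][:2])/2-p).round(4),g[0][2:])
a=[]
for im,p in((c,[*p1,.05]),(s,[*p1,.08])):
    u=proj(im,p).astype(int); a.append(im["img"][u[1]-50:u[1]+50,u[0]-50:u[0]+50,::-1])
cv2.imwrite("pics/e.png",cv2.resize(np.hstack(a),None,fx=4,fy=4,interpolation=cv2.INTER_CUBIC))
```

```text
[-0.0005 -0.0004] [1.53730594e-01 1.68000000e+02]
[-0.032   0.0264] [1.546286e-01 1.580000e+02]
[0.0058 0.0056] [1.53503246e-01 2.13000000e+02]
```

View pics/e.png

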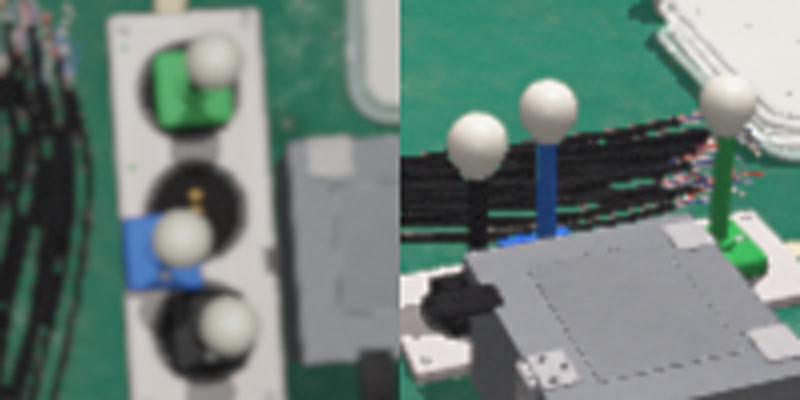

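The event happened: the blue lamp was knocked aside. It is still standing, globe at (183,238) in the top panel, about 41 mm off pad_1. I'll put it back.

Run:
```python
from h import *
c=read_camera("top"); g=globe(c,p1+[-.032,.0264],r=.035); q=(g[0][:2]+g[1][:2])/2; print(q-p1)
r=down(-np.pi/2+yaw).as_quat(); z=.113+.0117
command_gripper(.72); goto([*q,.26],r); line_to([*q,z],speed=.15)
command_gripper(0,30); line_to([*q,z+.04],speed=.08); line_to([*p1,z+.04],speed=.08); sleep(.3)
line_to([*p1,z],speed=.05); sleep(.1); print(np.round(current_force(),1)); command_gripper(.72); sleep(.2); line_to([*p1,.26],speed=.2)
line_to([.4,.15,.3],speed=.25)
c=read_camera("top")
for p in(p2,p1,p0): g=globe(c,p,r=.042); print(((g[0][:2]+g[1][:2])/2-p).round(4),g[0][2:])
print(current_t())
```

```text
[-0.03221049  0.02653029]
[-2.5 -1.2  4.9]
[-0.0005 -0.0005] [1.53895394e-01 1.64000000e+02]
[-0.0032  0.0017] [1.54110429e-01 1.61000000e+02]
[-0.0001  0.0003] [1.54130796e-01 1.69000000e+02]
72.0417
```

```bash
cat >> h.py <<'E'
HX,HY,HZ=-.110,-.083,.097; RR=down(-np.pi/2+yaw).as_quat(); r0=np.hypot(.0255,.035); f0=np.arctan2(.0255,.035)
lip=lambda q:D(HX-r0*np.sin(f0+q),HY,HZ-r0*np.cos(f0+q)-.017)
E
python3 - <<'E'
from h import *
line_to([.42,.0,.3],speed=.25)
command_gripper(.55); goto(lip(0)+[0,0,.12],RR); line_to(lip(0),speed=.1); print(np.round(current_force(),1))
command_gripper(0,20); print(current_gripper_width()*85,np.round(current_force(),1))
for q in np.linspace(0.15,2.1,14): line_to(lip(q),speed=.08); print(np.round(current_force(),1),end=' ')
command_gripper(.55); sleep(.2); line_to(lip(2.1)+[0,0,.12],speed=.15)
line_to(D(-.2,.12,.3),speed=.25)
a=[]
for n in("top","side"):
    im=read_camera(n); u=proj(im,D(-.08,-.04,.09)).astype(int); a.append(im["img"][u[1]-50:u[1]+50,u[0]-50:u[0]+50,::-1])
cv2.imwrite("pics/f.png",cv2.resize(np.hstack(a),None,fx=4,fy=4,interpolation=cv2.INTER_CUBIC)); print(current_t())
E
```

```text
[-0.8 -0.3  0.6]
28.936277083451067 [-1.1  6.3  5.8]
[2.3 5.8 1. ] [1.1 5.6 0.5] [ 0.5  5.9 -0.4] [-1.4  5.6 -1.6] [-2.9  6.4 -1.7] [-4.4  6.7 -1.5] [-5.   8.4 -0.5] [-5.   8.1 -0.2] [-5.5  9.6 -0.3] [-4.4  9.   0.7] [-4.7  9.   1.6] [-3.9  8.9  2.2] [-3.   8.6  1.7] [-2.6  8.6  1. ] 82.2083
```

View pics/f.png

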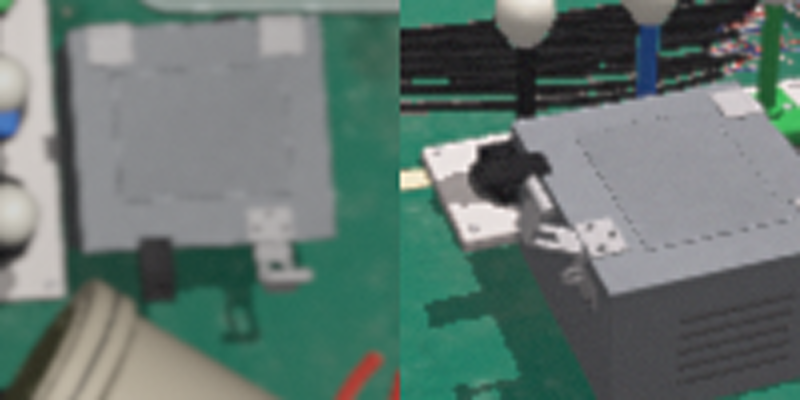

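The hasp is swung up: lip at (285,270) in the top panel, and the staple is clear in the side panel at (580,275). The tab is at (157,268). Next is the lid.

```bash
cat >> h.py <<'E'
def tab(th,r=.180):
    a=th+.017; return D(.045-r*np.cos(a),-.002,.094+r*np.sin(a)-.017)
E
python3 - <<'E'
from h import *
command_gripper(.5); goto(tab(0)+[0,0,.12],RR); line_to(tab(0),speed=.1); print(np.round(current_force(),1))
command_gripper(0,40); print(current_gripper_width()*85,np.round(current_force(),1))
for th in np.linspace(0.1,1.82,18):
    line_to(tab(th),speed=.12); print(np.round(current_force(),1),end=' ')
    if np.linalg.norm(current_force())>45: print("STOP",th); break
command_gripper(.5); sleep(.2); line_to(tab(1.82)+[0,0,.08],speed=.15)
line_to(D(-.2,.2,.3),speed=.25)
im=read_camera("top"); np.savez("k.npz",**im); u=proj(im,D(-.03,-.04,.06)).astype(int); a=[im["img"][u[1]-50:u[1]+50,u[0]-50:u[0]+50,::-1]]
im=read_camera("side"); u=proj(im,D(-.03,-.04,.12)).astype(int); a+=[im["img"][u[1]-50:u[1]+50,u[0]-50:u[0]+50,::-1]]
cv2.imwrite("pics/g.png",cv2.resize(np.hstack(a),None,fx=4,fy=4,interpolation=cv2.INTER_CUBIC)); print(current_t())
E
```

```text
[1.  0.4 0.2]
22.882014600711507 [-1.7  3.4  5.6]
[ 1.1  2.4 -1.9] [ 0.   2.8 -1. ] [-2.2  3.7 -1.1] [-2.4  4.2 -0.2] [-2.2  4.7  0.3] [-2.6  4.9  1.3] [-0.3  5.3 -0.4] [0.6 3.9 0.3] [ 0.9  5.4 -2. ] [ 0.7  5.3 -3.2] [ 1.2  4.7 -3.2] [ 1.6  6.  -5. ] [ 2.2  5.8 -4.6] [ 2.   5.7 -4.3] [ 1.8  6.3 -3.4] [ 1.2  6.8 -3.2] [ 3.2  6.9 -2.8] [2.9 7.  0.8] 93.1167
```

View pics/g.png

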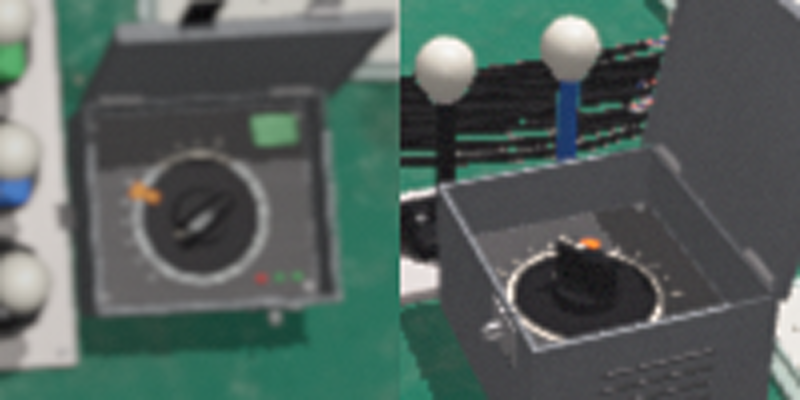

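The lid is open. The knob is centred at about (201,217), with its bar from (180,238) to (235,195), and the orange mark is at (145,195). I'll zoom in to fix the pointer and mark.

Run:
```python
from h import *
im=dict(np.load("k.npz")); u=proj(im,D(-.03,-.04,.06)).astype(int); x,y=u-50
cv2.imwrite("pics/k.png",cv2.resize(im["img"][y+32:y+76,x+28:x+72,::-1],None,fx=13,fy=13,interpolation=cv2.INTER_CUBIC))
h=cv2.cvtColor(im["img"],cv2.COLOR_RGB2HSV).astype(int)
m=(h[...,0]<20)&(h[...,1]>120)&(h[...,2]>120); m[:y+30]=0;m[y+80:]=0;m[:,:x+20]=0;m[:,x+80:]=0
for b in blobs(m): print("orange",b[0],b[1]-[x+28,y+32],(RD.T@(ray(im,b[1],.054)-O)).round(4))
sub=(im["img"][y+32:y+76,x+28:x+72].max(2)<62)
for b in blobs(sub):
    if b[0][4]>100: 
        uv=b[1]+[x+28,y+32]; print("dark",b[0],b[1],(RD.T@(ray(im,uv,.06)-O)).round(4))
        ct=max(cv2.findContours(b[2].astype(np.uint8),0,1)[0],key=len); e=cv2.fitEllipse(cv2.convexHull(ct)); print(e,(RD.T@(ray(im,np.array(e[0])+[x+28,y+32],.06)-O)).round(4))
print(x,y)
```

```text
orange [380 207   7   5  20] [ 8.2 16. ] [-0.0194 -0.0021  0.054 ]
orange [412 230   1   1   1] [37. 37.] [-0.0843 -0.0804  0.054 ]
dark [  9   8  26  28 504] [22.20634921 21.50198413] [-0.0378 -0.0398  0.06  ]
((21.774839401245117, 21.522628784179688), (25.7229061126709, 27.283700942993164), 167.80018615722656) [-0.0378 -0.0386  0.06  ]
347 161
```

View pics/k.png

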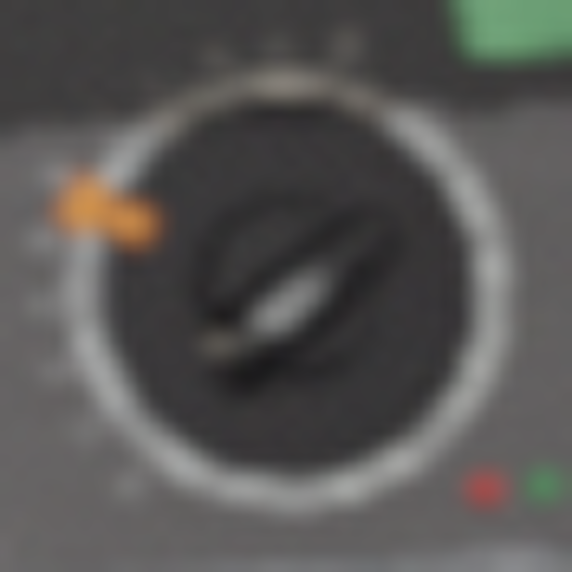

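The pointer aims lower-left, with its tip at (215,345) in the crop, and the orange mark is at (107,212). The mark is 41 mm from the axis, which fits the 40 mm given.

Run:
```python
from h import *
im=dict(np.load("k.npz")); x,y=347,161
K=D(-.038,-.039,0); f=lambda a,b,z:ray(im,(a/13-.5+28+x,b/13-.5+32+y),z)
M=f(107,212,.054)-K; am=np.arctan2(M[1],M[0]); V=f(215,345,.087)-f(330,275,.087); ap=np.arctan2(V[1],V[0])
B=f(212,365,.087)-f(395,225,.087); ab=np.arctan2(B[1],B[0])
print("mark az",am,np.hypot(*M[:2]),"pointer az",ap,ab); ap=(ap+ab)/2
zz=lambda z:np.array([K[0],K[1],z]); q=lambda a:down(a-np.pi/2).as_quat()
command_gripper(.5); goto(zz(.2),q(ap)); line_to(zz(.066),speed=.1); print(np.round(current_force(),1))
command_gripper(0,40); print(current_gripper_width()*85,np.round(current_force(),1))
for a in np.linspace(ap,am,8)[1:]: line_to(zz(.066),rot=q(a),speed=.05); print(np.round(current_force(),1),np.round(current_wrist_torque()[2],2),end=' ')
sleep(.2); command_gripper(.5); sleep(.2); line_to(zz(.24),speed=.15); line_to(D(-.2,.2,.3),speed=.25)
im=read_camera("top"); np.savez("k2.npz",**im)
cv2.imwrite("pics/k2.png",cv2.resize(im["img"][y+32:y+76,x+28:x+72,::-1],None,fx=13,fy=13,interpolation=cv2.INTER_CUBIC)); print(current_t())
```

```text
mark az 1.1874148534115982 0.04279998891648596 pointer az 2.142603873214644 2.2473877346387696
[-0.3 -0.   0.6]
12.262466909084118 [-3.5 -0.5  5.7]
[-4.4  0.   6.1] -0.01 [-5.   0.9  5.1] -0.02 [-3.7 -0.4  5.6] -0.02 [-5.   0.   5.2] -0.04 [-3.7 -0.6  5.2] -0.05 [-3.8 -1.   5.2] 0.01 [-2.7 -0.4  5.6] -0.03 102.7667
```

View pics/k2.png

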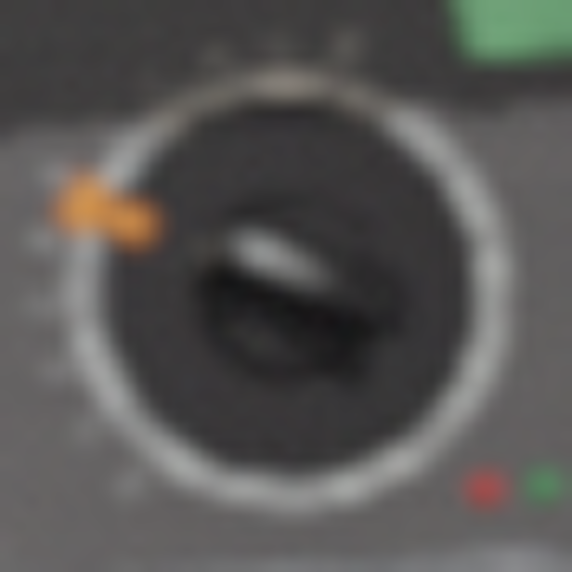

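The pointer line now runs from (315,280) to (235,240), aiming close to the mark at (107,212). A finer numeric check of the angle follows.

Run:
```python
from h import *
im=dict(np.load("k2.npz")); x,y=375,193
g=cv2.resize(im["img"][y:y+44,x:x+44],None,fx=8,fy=8,interpolation=cv2.INTER_CUBIC).astype(int)
px=lambda p:(np.asarray(p)+.5)/8-.5+[x,y]
v=g.min(2)
# radial peak of bright ring -> ellipse
c0=np.array([178,177]); pts=[]
for a in np.radians(np.arange(0,360,4)):
    r=np.arange(112,146); q=(c0+np.c_[np.cos(a)*r,np.sin(a)*r]).round().astype(int); s=v[q[:,1],q[:,0]]
    if s.max()>110: pts.append(q[s.argmax()])
e=cv2.fitEllipse(np.array(pts,np.float32)); print(len(pts),e)
for z in(.0535,): 
    C=ray(im,px(e[0]),z); print("axis dock",(RD.T@(C-O)).round(4))
    hs=cv2.cvtColor(g.clip(0,255).astype(np.uint8),cv2.COLOR_RGB2HSV).astype(int)
    m=(hs[...,0]<22)&(hs[...,1]>90)&(hs[...,2]>120); m[:,150:]=0
    p=np.argwhere(m)[:,::-1].astype(float); d=ray(im,px(p.mean(0)),z)-C; print("mark",d,np.hypot(*d[:2]),np.arctan2(d[1],d[0]))
    X=np.array([ray(im,px(t),z)[:2]for t in p]); w=np.linalg.svd(X-X.mean(0),full_matrices=0)[2][0]; print("mark own axis",np.arctan2(*w[::-1]))
for t in(90,110,130):
    m=v>t; m[:,:130]=0;m[:,215:]=0;m[:125]=0;m[215:]=0
    p=np.argwhere(m)[:,::-1].astype(float)
    if len(p)<10: continue
    X=np.array([ray(im,px(k),.087)[:2]for k in p]); w=np.linalg.svd(X-X.mean(0),full_matrices=0)[2][0]
    print("pointer",t,len(p),np.arctan2(*w[::-1])%np.pi, X.mean(0)-C[:2])
```

```text
75 ((176.45849609375, 177.44728088378906), (250.63021850585938, 255.0180206298828), 124.76872253417969)
axis dock [-0.0381 -0.0396  0.0535]
mark [0.01577648 0.0405285  0.        ] 0.04349087685512003 1.1995750451032623
mark own axis 1.2808527704643926
pointer 90 935 1.1978224067614736 [0.00455527 0.01077936]
pointer 110 500 1.2113284997572151 [0.00477552 0.01148908]
pointer 130 159 1.1910601513161099 [0.0050906  0.01232831]
```

The pointer is at 1.20 rad and the mark at 1.20 rad, so they're aligned. Now I'll shut the lid and put the hasp down.

Run:
```python
from h import *
line_to(D(-.1,.1,.36),speed=.25); command_gripper(.5); goto(tab(1.82)+[0,0,.07],RR); line_to(tab(1.82),speed=.1); print(np.round(current_force(),1))
command_gripper(0,40); print(current_gripper_width()*85,np.round(current_force(),1))
for th in np.linspace(1.72,0,18):
    line_to(tab(th),speed=.12); print(np.round(current_force(),1),end=' ')
    if np.linalg.norm(current_force())>45: print("STOP",th); break
line_to(tab(-.008),speed=.03); print("end",np.round(current_force(),1))
command_gripper(.5); sleep(.2); line_to(tab(0)+[0,0,.12],speed=.15)
line_to(D(-.2,.12,.3),speed=.25)
a=[]
for n in("top","side"):
    im=read_camera(n); u=proj(im,D(-.08,-.04,.09)).astype(int); a.append(im["img"][u[1]-50:u[1]+50,u[0]-50:u[0]+50,::-1])
cv2.imwrite("pics/l.png",cv2.resize(np.hstack(a),None,fx=4,fy=4,interpolation=cv2.INTER_CUBIC)); print(current_t())
```

```text
[-0.7  0.2 -0.4]
21.189114750399483 [-1.9  5.   6.1]
[-2.4  4.6  3. ] [-1.1  5.3  3. ] [-3.3  5.6  7. ] [-3.8  7.2  7.9] [-6.9  7.7 12.5] [-8.6  7.  13.1] [-11.2   8.7  17. ] [-12.6   9.   17.7] [-16.8   9.9  19.1] [-18.6   9.2  17.1] [-16.3   7.1  10.6] [-11.4   3.8   6.1] [-6.8  3.7  1.6] [-5.   2.9 -2.2] [-5.2  3.4 -2. ] [-0.5  4.8 -2.9] [-1.   5.4 -2.3] [ 2.2  7.2 -2.3] end [ 0.6  7.7 -0.9]
114.05
```

View pics/l.png

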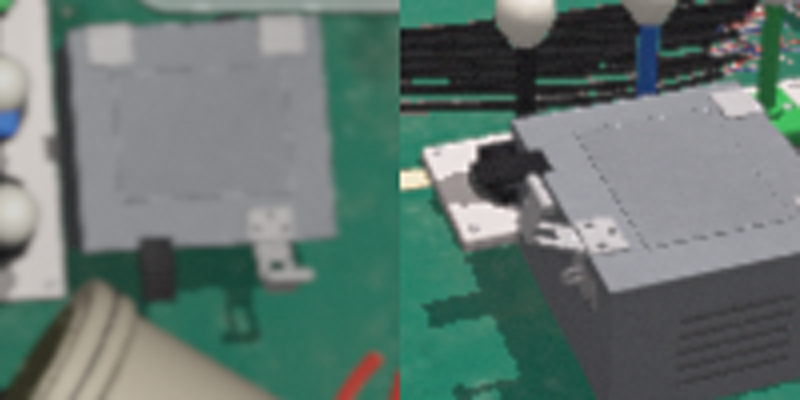

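The lid is shut and the hasp is still raised at (285,270). I'll press the lid home gently, then swing the hasp down.

Run:
```python
from h import *
command_gripper(0,20); goto(D(-.085,.0,.16),RR); b=current_force()[2]
for z in np.arange(.108,.0925,-.001):
    line_to(D(-.085,.0,z),speed=.05)
    if current_force()[2]-b>9: break
print("press z",z,np.round(current_force(),1)); line_to(D(-.085,.0,.2),speed=.15)
import h; h.HY=-.081
command_gripper(.55); goto(lip(2.1)+[0,0,.08],RR); line_to(lip(2.1),speed=.1); print(np.round(current_force(),1))
command_gripper(0,20); print(current_gripper_width()*85,np.round(current_force(),1))
for q in np.r_[np.linspace(2.0,0,14),-.04]: line_to(lip(q),speed=.08); print(np.round(current_force(),1),end=' ')
command_gripper(.55); sleep(.2); line_to(lip(0)+[0,0,.12],speed=.15)
line_to(D(-.2,.12,.3),speed=.25); line_to([.4,.15,.3],speed=.25)
c=read_camera("top")
for p in(p2,p1,p0): g=globe(c,p,r=.042); print(((g[0][:2]+g[1][:2])/2-p).round(4),g[0][2:])
s=read_camera("side"); a=[]
for im in(c,s):
    u=proj(im,D(-.05,.03,.1)).astype(int); a.append(im["img"][u[1]-60:u[1]+60,u[0]-65:u[0]+65,::-1])
cv2.imwrite("pics/m.png",cv2.resize(np.hstack(a),None,fx=3,fy=3,interpolation=cv2.INTER_CUBIC)); print(current_t())
```

```text
press z 0.09599999999999999 [-6.9  4.2 16. ]
[-0.2 -0.7 -0.3]
28.665628256153127 [-1.6 -0.8  2.5]
[-0.  -2.6  1.4] [ 0.8 -5.4  0.2] [ 2.  -5.6 -0.1] [ 2.3 -5.5 -0.8] [ 3.5 -6.2 -0.5] [ 3.9 -6.4  0.5] [ 3.6 -6.9  0. ] [ 3.3 -6.6  0.9] [ 2.2 -6.5  2. ] [ 3.3 -6.7  1.4] [ 2.  -6.1  1.5] [ 2.3 -6.5  1.8] [ 2.2 -6.4  3.9] [-0.3 -6.3  5.8] [-4.3 -5.3 10.3] [-0.0005 -0.0003] [1.53962261e-01 1.68000000e+02]
[-0.0032  0.0016] [1.54120607e-01 1.64000000e+02]
[-0.0001  0.0002] [1.53963589e-01 1.72000000e+02]
130.4583
```

View pics/m.png

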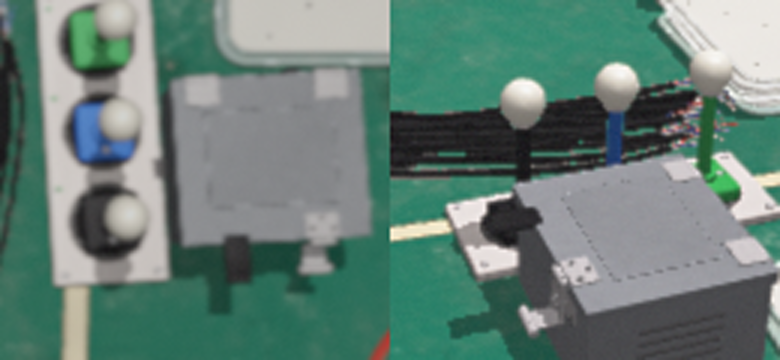

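All three lamps stand centred on their pads, and the lid is shut. The hasp is back down over the staple, with its lip at (315,260) as at the start.

```bash
python3 -c "
from bench import *
print(sign_off())"
```

```text
the job is handed in; nothing more can be done
None
```

I handed the job in at about 130 s: all three lamps stand upright within 4 mm of their pad centres (blue was knocked aside mid-run and put back), the knob's pointer is on the orange mark, the lid is shut, and the hasp is down over its staple.

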